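# Switch the ball sorter to its other chute and feed the balls

## Robot

A 6-joint arm with a two-finger parallel gripper is mounted at the origin on a cart in front of the work surface, level with it; the furniture and walls round the work are solid. World frame = base frame: x ahead of the robot, y to its left, z up, the work surface at z = 0. Lengths are in m, angles in rad, forces in N, time in s.
With the tool pointing down it reaches from about 0.275 to 0.75 m from the base axis. Payload 10.2 kg.
Tool frame: the origin (TCP) lies midway between the tips of the shut fingers; the grasp point (between the pads) lies arm.hold_point_z behind it (arm.hold_point_z is the distance from the TCP to the grasp point, in m); x points along the fingers, y is the direction in which the jaws open and shut, and the axes are right-handed (so a half turn about x gives the same grasp; the last joint's range is limited). The gripper opens to 88 mm and grips with 3 to 60 N. Pads are 18 mm wide; open, the fingers measure 123 mm over their backs; the gripper's body (75 mm by 187 mm) begins 45 mm behind the grasp point.
Start: joints at [1.014, 0.313, 1.498, -0, 1.331, -0.223], TCP at [0.172, 0.496, 0.239] pointing down, gripper open.
Joint ranges: [-2.94, 2.94], [-0.97, 2.17], [0.19, 2.56], [-1.23, 4.37], [0.02, 3.11], [-2.88, 2.88]. Speed limits (rad/s): [2.39, 2.39, 3.01, 3.14, 3.14, 3.14].

## Interface

Orientations are given as a unit quaternion [w, x, y, z].
In Python, from plant import arm gives the robot as it stands. The module is installed in compiled form; this text tells all that it offers.
- The arm moves only by the tool arm_command, never from a script. Its argument "deltas" is a list of rows, each a list of 5 numbers: the shift along the tool's x, y, z in m, then the turn about the tool's x in degrees, then the finger opening in m, from 0 to 0.0881. In form: [[x, y, z, spin, jaw], ...]. A call has 1 to 12 rows; each row is the pose to reach, as a shift and turn from the pose commanded when the call began, along the tool's axes at that moment; what a row does not reach only later rows make up. A row lasts 1/10 s, in which the tool goes at most 50 mm and 8.59 degrees, less where a joint would pass 70% of its speed; a pose out of reach is approached as far as the arm can. A call with a gripper value outside its range is refused whole. The fingers move at their own pace and stop on an object; "force" is the grip in N (left out, the last holds). Time passes only in rows, so rows that repeat a pose let the fingers close. It gives the time, the measured TCP pose, the force and the opening at its end, in the units of the state.
- arm.state(): the state, without advancing time (a new reading comes with each control period).
- arm.get_image(name): name is "side" or "top"; returns (picture, depth): 384x512x3 uint8, blue, green, red; 384x512 float32, m along the optical axis (not along the pixel's ray), 0 where there is no reading.
- arm.camera_info(name): a dict with "vfov" (degrees; the focal length in pixels is half the picture's height over the tangent of half this angle, whatever the lens; pixels are square), "cx", "cy" (the principal point, pixels), "pose" (4x4, takes a point from camera to world coordinates). Camera axes: x right, y up, looking along -z (the intrinsics and any distortion apply to the point x, -y, -z); pixel columns grow to the right and rows downward; lengths in m; the calibration is good to about 2 mm. A picture is of the moment at which its call begins. camera_info takes no time and is no camera call.
- arm.sign_off(): hands the job in, once; it reports no verdict.
Trained networks look in the newest picture that a camera, given by its name, has taken for a name from the list of things; names that differ only in an ending like _2 or _b are one class to them, and where a whole thing is asked for, a point or a joint stands for the part that bears it (a point fixed in the world has none). Each returns a list of dicts, best first, with "score" (0 to 1); they miss things now and then, are a little off and sometimes report something else, mostly with a low value. They report only what shows in the picture. A call takes as long as a camera call. They do not tell look-alikes from the thing itself.
- arm.search_frame(query, camera): "bbox" ([left, top, width, height] in pixels, round what is visible of it).
- arm.cut_out(query, camera): "mask" (384x512 bool, what is visible of it) and "bbox" ([left, top, width, height] in pixels, round what is visible of it).
The state is a dict: "time": time; "joint_pos": joint angles; "qd": joint speeds; "effort": joint torques, N m; "eef_pos": TCP position; "ee_rot": TCP orientation; "wrist_force": force on the tool from outside, world axes, zero at the start; "ft_torque": the same for the moment, N m; "finger_gap": opening from 0.0 (shut) to 1.0 (fully open).
Only numpy, scipy, OpenCV 4.12 (cv2) and the standard library are available. Lean on these libraries where they do the work, as an engineer would, in place of code of your own. Each camera call takes 0.05 s, during which the arm holds its last target. There are 200 camera calls.

## Task

The bench sorter feeds whatever is pushed off its track down the side on which its seesaw gate is low. Press the raised red tab of the gate down with the fingertips until the gate has rocked over its pivot to its other stop, and only then push both steel balls along the track and over its lip onto the gate with the fingertips, so that they run down that other chute into its tray. Pick nothing up, touch the balls only on the track, leave the gate where you rocked it, and leave the parts standing round the sorter alone.

Things in the scene. Friction and masses are not known exactly. Their poses are not given: they have to be found in the camera images.
- sorter: Fixed grey bench sorter, 450 mm wide along its y; origin on the bench under the middle of the gate; x away from the robot, y to the left chute (blue tray), z up; it may stand turned a little about z. Chutes begin at y = +-102 mm and drop into the trays. The green gate trough lies along y at x = -24 to 24 mm. Nothing on it is higher than 145 mm (brass weight at x = 24 to 52 mm).
- gate (a joint): Tilt of the seesaw gate, rad, about the sorter's x axis, 85 mm above the bench: +0.24 = left (+y) end raised, balls run right; -0.24 = right end raised, balls run left. Top-heavy, without spring: it falls to one of its two stops and stays there. Pressing the raised tab down past the middle (under 2 N) makes it fall over to the other. It can start on either side.
- tab_left (a point): Centre of the top face of the left red press tab (50 x 40 x 6 mm, of which 46 mm along x stand clear) on the robot side of the gate, at sorter x = -52 mm, y = about +72 mm; moves with the gate: z = about 120 mm raised, 86 mm down.
- tab_right (a point): The same for the right red press tab, at sorter y = about -72 mm.
- track_stop (a point): Middle of the floor of the aluminium feed track at its low end stop, at sorter (-137, 0, 104) mm. The track runs from here along the sorter's +x to the lip, rising 3 degrees; floor 35 mm wide; rails and end stop stand 8 mm above the floor, nothing else beside or behind it.
- track_lip (a point): Middle of the upper edge of the track's lip, at sorter (-27, 0, 110) mm. A ball whose centre passes it drops 7 mm onto the gate and rolls off by itself; one that does not rolls back to the end stop.
- ball_front_center (a point): Centre of the front steel ball, 32 mm diameter, about 0.13 kg, lying on the track ahead of the rear ball and touching it.
- ball_rear_center (a point): Centre of the rear steel ball, 32 mm diameter, about 0.13 kg, lying against the track's end stop; pushing this one towards the lip pushes both.
- tray_left (a point): Centre of the floor of the left, blue catch tray (inside 86 x 70 mm, 17 mm above the bench; outer walls up to 67 mm above the bench).
- tray_right (a point): The same for the right, yellow catch tray.
- steel_slug: Bystander: upright steel cylinder, 33 mm diameter, 46 mm high, loose; origin at the centre of its underside.
- fork_block: Bystander: pale machined block with a hole, 36 x 50 x 46 mm high, loose; origin under its centre.
- bush: Bystander: turned bush, 45 mm diameter, 36 mm high, loose; origin under its centre.
- collet: Bystander: tapered collet, 26 mm diameter, 34 mm high, loose; origin under its centre.
- v_block: Bystander: grey V-block, 36 x 48 x 34 mm high, loose; origin under its centre.
There are look-alikes about, which are no part of the job. Leave any black or brown look-alike of the part that bears ball_rear_center alone.

How it is judged:
By the outcome, as a careful person would: the job done as asked, in the order asked, and still so for the second after the job is handed in, with the robot touching nothing.
It also fails if it takes over 42 s, if anything falls off the work surface, if the arm or the gripper's body presses on something with over 40 N, if the wrist force passes 120 N, or if a joint passes its speed limit or range.

## Working session

There is one attempt and no reset: what is moved stays moved. The work goes in short steps, Python scripts to look and compute and a tool call to move; the robot and the scene stay as the last step left them, time stands still between calls to the robot, and variables do not carry over. Pictures are saved under pics/ and viewed, about 8 in all and at most 12, crops included, and the job is handed in when it is done.

Besides the shell and the picture viewer there is one more tool, called by a JSON object that holds its "fn" and its "kwargs", one argument or row to a line. arm_command: Moves the arm, as the interface text tells. Its arguments: {"type":"object","properties":{"deltas":{"type":"array","items":{"type":"array","items":{"type":"number"}}},"force":{"type":"number"}},"required":["deltas"]}

```bash
mkdir -p pics
cat > h.py <<'E'
import numpy as np, cv2
from plant import arm
def cam(n):
    i=arm.camera_info(n); f=192/np.tan(np.radians(i['vfov'])/2); return i,f,np.array(i['pose'])
def pts(n,d):
    i,f,P=cam(n); v,u=np.mgrid[0:384,0:512]
    c=np.stack([(u-i['cx'])/f*d,-(v-i['cy'])/f*d,-d,np.ones_like(d)],-1)
    return (c@P.T)[...,:3]
def proj(n,p):
    i,f,P=cam(n); c=np.linalg.inv(P)@np.append(p,1)
    return np.array([i['cx']+f*c[0]/-c[2], i['cy']-f*c[1]/-c[2]])
E
python3 - <<'E'
from h import *
for n in ("side","top"):
    im,d=arm.get_image(n); np.savez(f"{n}0.npz",im=im,d=d)
    cv2.imwrite(f"pics/{n}0.png",cv2.resize(im,(800,600)))
    print(n,arm.camera_info(n),(d==0).mean())
s=arm.state(); print(s); print(arm.hold_point_z)
E
```

```text
side {'vfov': 51.82006236276597, 'cx': 251.0944786340772, 'cy': 189.71280794505662, 'pose': array([[ 0.91390272,  0.21220595, -0.34604977,  0.26147596],
       [-0.40502907,  0.41982132, -0.81222011, -0.67300519],
       [-0.02707887,  0.88245039,  0.46962543,  0.49639581],
       [ 0.        ,  0.        ,  0.        ,  1.        ]])} 0.004079182942708333
top {'vfov': 51.659397518818025, 'cx': 255.82898188584443, 'cy': 192.4628752068114, 'pose': array([[ 0.02582379,  0.98400763, -0.17624448,  0.37555931],
       [-0.99960191,  0.02341341, -0.01574252,  0.01845734],
       [-0.01136427,  0.17658085,  0.98422053,  1.1125662 ],
       [ 0.        ,  0.        ,  0.        ,  1.        ]])} 0.004109700520833333
{'time': 0.1, 'joint_pos': array([ 1.01362373e+00,  3.13343476e-01,  1.49834546e+00,  1.45271170e-06,
        1.33099816e+00, -2.23390481e-01]), 'qd': array([ 0.00171749, -0.00047223, -0.00132691, -0.00024257, -0.00142264,
       -0.00033438]), 'effort': array([ 2.04136362e-03, -4.02807498e+01, -2.52642399e+01,  6.95682666e-02,
        3.42797488e-02, -5.95127949e-05]), 'eef_pos': array([0.17188866, 0.49583423, 0.23825007]), 'ee_rot': array([ 0.69713443,  0.11710519,  0.69742978, -0.11782051]), 'wrist_force': array([ 0.585121  , -0.50917394, -0.6607944 ]), 'ft_torque': array([-0.00514164,  0.00214725, -0.04343551]), 'finger_gap': 0.9982661105167407}
0.0187
```

View pics/side0.png

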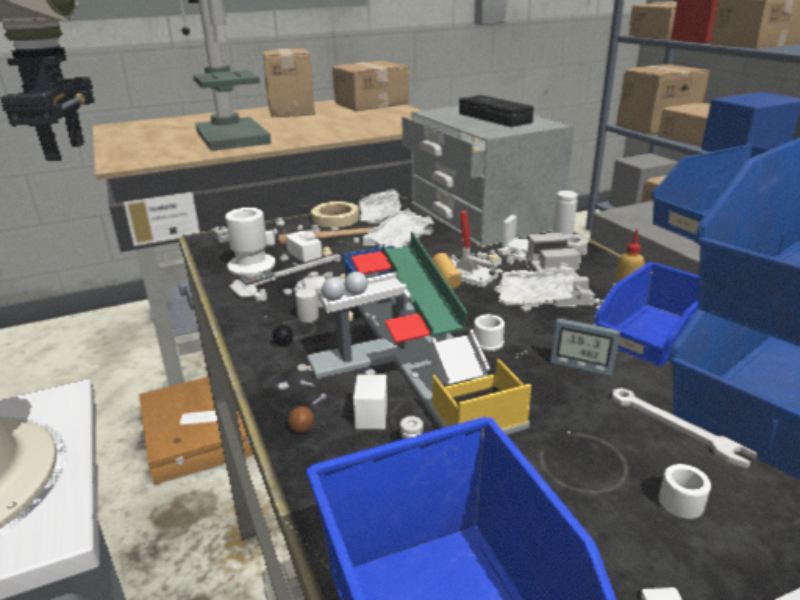

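View pics/top0.png

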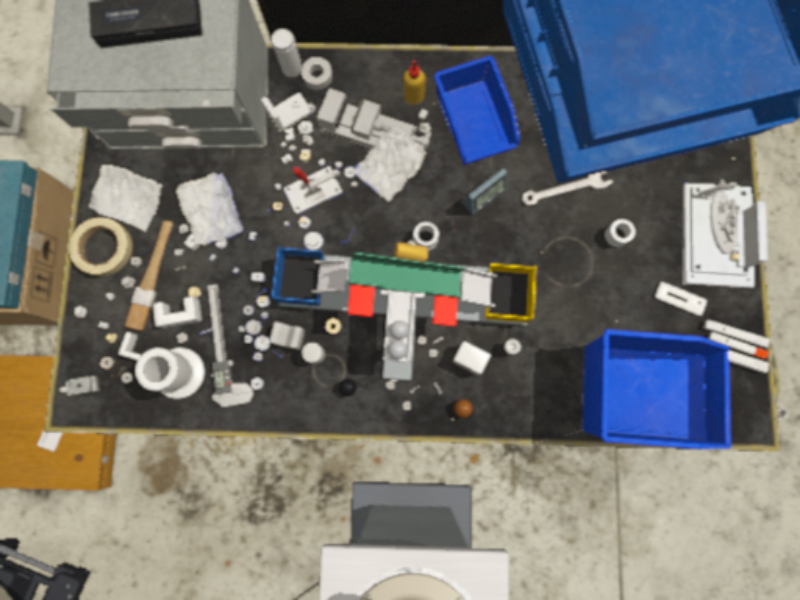

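The top view (800x600 scale) shows the sorter in the middle, with its left tab at (361,300) and right tab at (445,311). The steel balls lie on the track at (399,330) and (398,347). The look-alikes are a black ball at (347,387) and a brown ball at (463,408), both on the bench and to be left alone. Next I'll measure.

Run:
```python
from h import *
for n in ("top","side"):
    z=np.load(n+"0.npz"); im,d=z['im'],z['d']; p=pts(n,d)
    b,g,r=[im[...,k].astype(int) for k in range(3)]
    m=((r>150)&(g<70)&(b<70)).astype(np.uint8)
    N,L,S,C=cv2.connectedComponentsWithStats(m)
    for k in range(1,N):
        if S[k,4]>100:
            er=cv2.erode((L==k).astype(np.uint8),np.ones((3,3)))>0
            q=p[er]; print(n,"red",C[k].round(1),S[k],np.median(q,0).round(4),q.min(0).round(3),q.max(0).round(3))
    for q in ("ball_rear_center","gate","sorter","track_lip","tray_left","tray_right","steel_slug","fork_block","bush","collet","v_block"):
        try:
            for o in arm.cut_out(q,n)[:4]:
                mm=o['mask']&(d>0); w=p[mm]
                print(n,q,round(o['score'],2),o['bbox'],np.median(w,0).round(3),w.max(0).round(3))
        except Exception as e: print(q,e)
im=np.load("top0.npz")['im']; cv2.imwrite("pics/c1.png",cv2.resize(im[145:285,160:360],(800,560),interpolation=cv2.INTER_CUBIC))
```

```text
top ball_rear_center 0.5 [248.4, 216.6, 14.2, 13.8] [0.473 0.037 0.132] [0.488 0.052 0.14 ]
top ball_rear_center 0.4 [290.3, 257.9, 12.0, 8.3] [ 0.385 -0.077  0.026] [ 0.402 -0.062  0.035]
top gate 0.86 [221.6, 155.1, 76.0, 53.3] [0.593 0.027 0.108] [0.658 0.131 0.149]
top gate 0.48 [289.5, 219.9, 21.9, 20.6] [ 0.47  -0.088  0.045] [ 0.497 -0.06   0.054]
top sorter 0.77 [175.1, 155.0, 166.1, 89.5] [0.585 0.029 0.055] [0.682 0.257 0.15 ]
top tray_left 0.87 [174.2, 154.3, 169.0, 88.0] [0.586 0.028 0.056] [0.674 0.273 0.147]
top tray_right 0.9 [177.6, 155.8, 165.2, 88.5] [0.585 0.029 0.056] [0.667 0.256 0.149]
top tray_right 0.4 [264.9, 139.9, 15.6, 19.2] [ 0.697 -0.008  0.028] [0.725 0.016 0.121]
top steel_slug 0.71 [193.2, 218.6, 15.5, 13.7] [0.471 0.184 0.045] [0.488 0.203 0.052]
top steel_slug 0.24 [247.5, 217.4, 12.3, 15.5] [0.471 0.037 0.133] [0.484 0.052 0.14 ]
top fork_block 0.78 [288.3, 220.0, 22.8, 20.2] [ 0.47  -0.088  0.045] [ 0.502 -0.06   0.054]
top collet 0.55 [325.5, 214.7, 8.7, 12.7] [ 0.494 -0.16   0.033] [ 0.506 -0.149  0.038]
top v_block 0.71 [289.6, 220.1, 23.2, 18.
[... 787 characters left out ...]
61 [196.6, 150.4, 143.9, 123.4] [ 0.579 -0.017  0.056] [0.777 0.387 0.147]
side tray_right 0.61 [197.3, 146.1, 141.6, 131.7] [ 0.578 -0.015  0.056] [0.733 0.4   0.149]
side steel_slug 0.71 [190.6, 182.0, 12.5, 21.1] [0.475 0.172 0.029] [0.503 0.274 0.048]
side fork_block 0.96 [227.4, 238.8, 22.0, 34.9] [ 0.47  -0.111  0.038] [ 0.524 -0.011  0.049]
side fork_block 0.65 [189.8, 181.4, 12.3, 21.0] [0.474 0.171 0.029] [0.501 0.274 0.048]
side fork_block 0.36 [195.1, 173.5, 16.2, 22.9] [0.505 0.241 0.031] [0.547 0.324 0.134]
side bush 0.63 [301.9, 201.9, 21.0, 22.3] [ 0.693 -0.023  0.025] [0.725 0.01  0.074]
side collet 0.65 [258.7, 266.9, 12.7, 11.3] [ 0.495 -0.169  0.033] [ 0.508 -0.152  0.036]
```

View pics/c1.png

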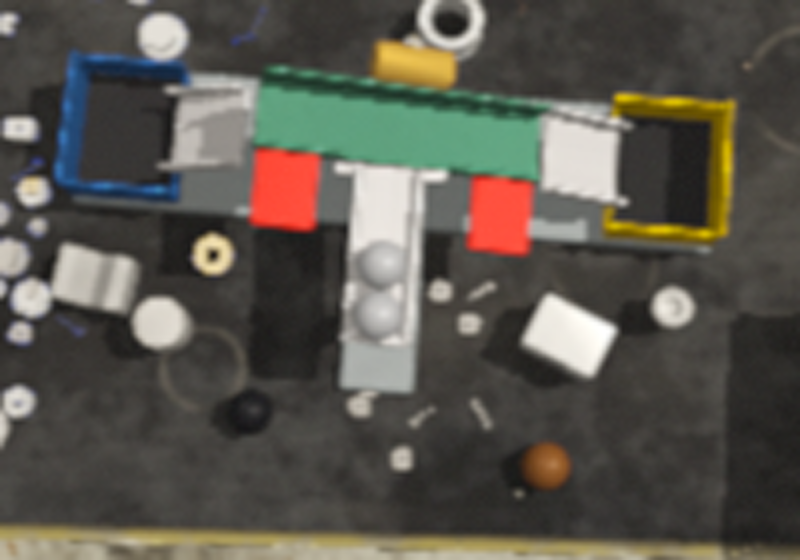

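The crop confirms the choice: the steel balls are on the track (crop (380,263) and (378,312)), and the black and brown ones are on the bench. The left tab looks raised. I'll relax the red threshold and fit the frame.

Run:
```python
from h import *
R={}
for n in ("top","side"):
    z=np.load(n+"0.npz"); im,d=z['im'],z['d']; p=pts(n,d)
    hsv=cv2.cvtColor(im,cv2.COLOR_BGR2HSV); H,S_,V=[hsv[...,k].astype(int) for k in range(3)]
    def comps(m,name,mn=60):
        N,L,S,C=cv2.connectedComponentsWithStats(m.astype(np.uint8))
        for k in range(1,N):
            if S[k,4]>mn:
                q=p[(L==k)&(d>0)]; c=np.median(q,0)
                if .4<c[0]<.75 and abs(c[1])<.3 and c[2]>.02:
                    print(n,name,C[k].round(1),S[k,4],c.round(4),np.percentile(q,3,0).round(3),np.percentile(q,97,0).round(3))
    comps(((H<8)|(H>172))&(S_>150)&(V>100),"red")
    comps((H>65)&(H<90)&(S_>90)&(V>40),"green")
    # ball sphere fit: points z>0.115 near
    m=(p[...,2]>.121)&(p[...,0]>.4)&(p[...,0]<.54)&(abs(p[...,1]-.03)<.05)
    q=p[m]; print(n,"ball pts",len(q))
    from scipy.optimize import least_squares
    for s in range(1):
        f=lambda c:np.minimum(abs(np.linalg.norm(q-c[:3],axis=1)-.016),abs(np.linalg.norm(q-c[3:],axis=1)-.016))
        r=least_squares(f,[.455,.037,.121,.487,.035,.122],loss='soft_l1',f_scale=.002); print(r.x.round(4),r.cost)
    # track floor points
    m=(p[...,2]>.095)&(p[...,2]<.122)&(p[...,0]>.41)&(p[...,0]<.575)&(abs(p[...,1]-.03)<.045)
    q=p[m]
    for x in np.arange(.41,.58,.01):
        w=q[(q[:,0]>=x)&(q[:,0]<x+.01)]
        if len(w): print(round(x,3),len(w),w[:,1].min().round(3),w[:,1].max().round(3),np.median(w[:,2]).round(4))
# sorter base edges (top): yaw by minAreaRect of tall sorter pts
z=np.load("top0.npz"); p=pts("top",z['d'])
o=arm.cut_out("sorter","top")[0]
m=o['mask']; q=p[m&(z['d']>0)]
q=q[(q[:,2]>.01)&(q[:,0]>.52)]
print(cv2.minAreaRect((q[:,:2]*1000).astype(np.float32)))
```

```text
top red [230.7 192.2] 313 [0.5532 0.0983 0.1189] [0.531 0.081 0.002] [0.577 0.117 0.124]
top red [284.6 198.5] 280 [ 0.5456 -0.0418  0.0847] [ 0.523 -0.063  0.01 ] [ 0.569 -0.023  0.091]
top green [258.7 175.7] 1297 [0.6009 0.0297 0.1048] [ 0.576 -0.058  0.081] [0.622 0.11  0.134]
top ball pts 248
[0.4739 0.0373 0.1207 0.506  0.0361 0.1222] 0.00017881367118348073
0.45 22 0.019 0.057 0.1108
0.46 34 0.017 0.06 0.1097
0.47 20 0.017 0.057 0.1131
0.48 31 0.017 0.058 0.1086
0.49 36 0.015 0.058 0.1073
0.5 19 0.015 0.056 0.1128
0.51 23 0.015 0.056 0.1126
0.52 51 0.015 0.056 0.1078
0.53 68 0.013 0.054 0.1085
0.54 68 0.013 0.054 0.1086
0.55 65 0.013 0.054 0.1093
0.56 87 -0.002 0.065 0.11
0.57 29 -0.015 0.066 0.1021
side red [237.4 167.6] 245 [0.5563 0.093  0.1185] [0.534 0.076 0.112] [0.579 0.113 0.123]
side red [260.4 209.4] 348 [ 0.5474 -0.0467  0.0844] [ 0.526 -0.064  0.078] [ 0.571 -0.027  0.09 ]
side ball pts 273
[0.4716 0.0175 0.1397 0.5094 0.0319 0.1221] 0.0006505346176678286
0.45 12 0.013 0.033 0.1082
0.46 82 0.011 0.054 0.1103
0.47 54 0.01 0.033 0.1105
0.48 52 0.009 0.032 0.1083
0.49 57 0.01 0.049 0.108
0.5 54 0.007 0.047 0.111
0.51 43 0.007 0.028 0.112
0.52 44 0.007 0.038 0.1084
0.53 62 0.007 0.051 0.109
0.54 67 0.007 0.051 0.1094
0.55 67 0.006 0.074 0.1098
0.56 81 -0.008 0.051 0.1098
0.57 31 -0.012 0.075 0.1099
((584.1637573242188, 31.190338134765625), (448.75396728515625, 127.81240844726562), 87.16297912597656)
```

```bash
cat >> h.py <<'E'
from scipy.spatial.transform import Rotation as Ro
YAW=np.radians(-3.0); O=np.array([.6022,.0235,0])
Rs=Ro.from_euler('z',YAW)
def S(x,y,z): return O+Rs.apply([x,y,z])
def delta(target):
    s=arm.state(); q=s['ee_rot']; R=Ro.from_quat([q[1],q[2],q[3],q[0]])
    d=R.inv().apply(np.array(target)-s['eef_pos'])
    M=R.as_matrix(); sy=Rs.apply([0,1,0]); l=R.inv().apply(sy)
    a=np.degrees(np.arctan2(l[2],l[1])); a=(a+90)%180-90
    print("t",s['time'],"tcp",s['eef_pos'].round(4),"F",s['wrist_force'].round(1),"gap",round(s['finger_gap'],2))
    print("delta",d.round(4),"spin to jaws||sorter y",a.round(1),"toolx",M[:,0].round(3),"y",M[:,1].round(3),"z",M[:,2].round(3))
E
python3 - <<'E'
from h import *
p=pts("top",np.load("top0.npz")['d'])
t=S(-.056,.072,.17); print(t)
q=p.reshape(-1,3); a=np.array([.172,.496]); b=t[:2]
l=b-a; u=((q[:,:2]-a)@l)/(l@l); e=abs((q[:,0]-a[0])*l[1]-(q[:,1]-a[1])*l[0])/np.linalg.norm(l)
w=q[(u>0)&(u<1.1)&(e<.12)&(q[:,2]<.5)]; print("max z on way",np.percentile(w[:,2],99.9))
delta(t)
E
```

```text
[0.55004493 0.09833214 0.17      ]
max z on way 0.46230501483133957
t 1.25 tcp [0.172  0.496  0.2387] F [ 0.7 -0.3 -0.4] gap 1.0
delta [ 0.0687 -0.2519  0.4875] spin to jaws||sorter y -16.1 toolx [ 0.  0. -1.] y [0.328 0.945 0.   ] z [ 0.945 -0.328 -0.   ]
```

{"fn": "arm_command", "kwargs": {
  "deltas": [
    [0,-0.02,0.04,-2,0],
    [0,-0.042,0.081,-4,0],
    [0,-0.063,0.122,-6,0],
    [0,-0.084,0.162,-8,0],
    [0,-0.105,0.203,-10,0],
    [0,-0.126,0.244,-12,0],
    [0,-0.147,0.284,-14,0],
    [0,-0.168,0.325,-16,0],
    [0,-0.189,0.366,-16,0],
    [0,-0.21,0.406,-16,0],
    [0,-0.231,0.447,-16,0],
    [0,-0.252,0.487,-16,0]
  ]
}}

```text
time: 2.45
eef_pos: [0.5507, 0.0967, 0.2388]
ee_rot: [0.707, 0.019, 0.707, -0.019]
wrist_force: [0.7, 0.6, 0.3]
finger_gap: 0.008
```

{"fn": "arm_command", "kwargs": {
  "deltas": [
    [0.01,0,0,0,0],
    [0.025,0,0,0,0],
    [0.04,0,0,0,0],
    [0.05,0,0,0,0],
    [0.05,0,0,0,0],
    [0.05,0,0,0,0]
  ]
}}

```text
time: 3.05
eef_pos: [0.5496, 0.0986, 0.1892]
ee_rot: [0.707, 0.019, 0.707, -0.019]
wrist_force: [-0.2, 0.1, 0.7]
finger_gap: 0.004
```

Run:
```python
from h import *
delta(S(-.056,.072,.135)); tcp=arm.state()['eef_pos']
ims=[]
for n in ("side","top"):
    im,d=arm.get_image(n); np.savez(f"{n}1.npz",im=im,d=d); p=pts(n,d); u=proj(n,tcp); print(n,u.round(1))
    im=im.copy(); big=cv2.resize(im,None,fx=4,fy=4,interpolation=cv2.INTER_CUBIC)
    cv2.drawMarker(big,tuple((u*4+2).astype(int)),(255,0,255),cv2.MARKER_CROSS,30,1)
    c=(u*4).astype(int); ims.append(big[c[1]-260:c[1]+260,c[0]-195:c[0]+195])
cv2.imwrite("pics/g1.png",np.hstack(ims))
```

```text
t 3.05 tcp [0.5496 0.0986 0.1892] F [-0.2  0.1  0.7] gap 0.0
delta [ 0.0542 -0.0003  0.0004] spin to jaws||sorter y -0.1 toolx [ 0. -0. -1.] y [0.054 0.999 0.   ] z [ 0.999 -0.054  0.   ]
side [232.5 138. ]
top [228.4 188.2]
```

View pics/g1.png

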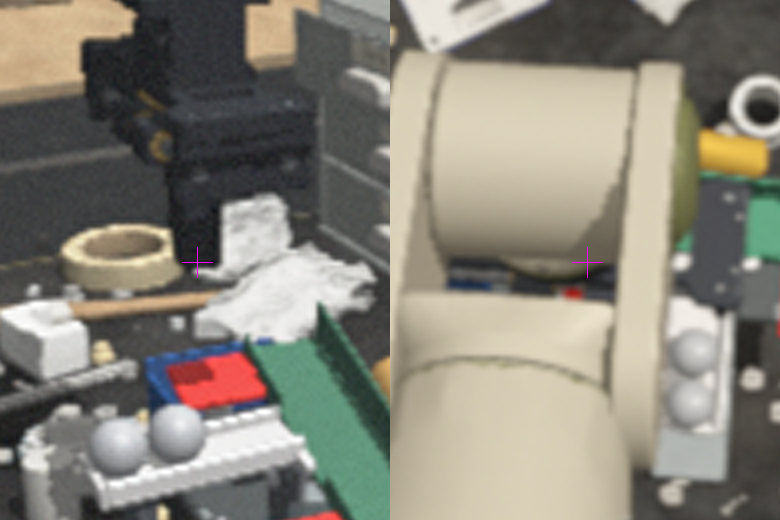

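The side view shows the fingertip (196,265) on the projected TCP cross (197,262), above the raised left tab. So the calibration agrees with the arm to about 2 mm, and I'll press down.

{"fn": "arm_command", "kwargs": {
  "deltas": [
    [0.02,0,0,0,0],
    [0.04,0,0,0,0],
    [0.06,0,0,0,0],
    [0.066,0,0,0,0],
    [0.072,0,0,0,0],
    [0.078,0,0,0,0],
    [0.084,0,0,0,0],
    [0.09,0,0,0,0],
    [0.095,0,0,0,0],
    [0.098,0,0,0,0],
    [0.098,0,0,0,0],
    [0.098,0,0,0,0]
  ]
}}

```text
time: 4.35
eef_pos: [0.5497, 0.0984, 0.0908]
ee_rot: [0.707, 0.019, 0.707, -0.019]
wrist_force: [-0.0, -0.5, -0.9]
finger_gap: 0.004
```

{"fn": "arm_command", "kwargs": {
  "deltas": [
    [-0.02,0,0,0,0],
    [-0.05,0,0,0,0],
    [-0.08,0,0,0,0],
    [-0.1,0,0,0,0],
    [-0.1,0,0,0,0]
  ]
}}

```text
time: 4.85
eef_pos: [0.5507, 0.0984, 0.1936]
ee_rot: [0.709, 0.019, 0.705, -0.019]
wrist_force: [0.3, -0.2, -0.8]
finger_gap: 0.005
```

```bash
cat > look.py <<'E'
import sys
from h import *
k=sys.argv[1]
im,d=arm.get_image("side"); np.savez(f"side{k}.npz",im=im,d=d); p=pts("side",d)
hsv=cv2.cvtColor(im,cv2.COLOR_BGR2HSV); H,S_,V=[hsv[...,j].astype(int) for j in range(3)]
N,L,St,C=cv2.connectedComponentsWithStats((((H<8)|(H>172))&(S_>150)&(V>80)).astype(np.uint8))
for j in range(1,N):
    c=np.median(p[L==j],0)
    if St[j,4]>40 and .5<c[0]<.6: print("tab",C[j].round(1),St[j,4],c.round(4))
cv2.imwrite(f"pics/s{k}.png",cv2.resize(im[125:290,170:350],(720,660))[:600])
E
python3 look.py 2
python3 - <<'E'
from h import *
delta(S(-.172,0,.19))
E
```

```text
tab [259.1 193.1] 178 [ 0.5468 -0.0453  0.1209]
t 4.9 tcp [0.5499 0.0984 0.1915] F [0.1 1.1 0.8] gap 0.0
delta [ 0.0012 -0.0723 -0.1157] spin to jaws||sorter y -0.1 toolx [ 0.002 -0.    -1.   ] y [0.054 0.999 0.   ] z [ 0.999 -0.054  0.002]
```

View pics/s2.png

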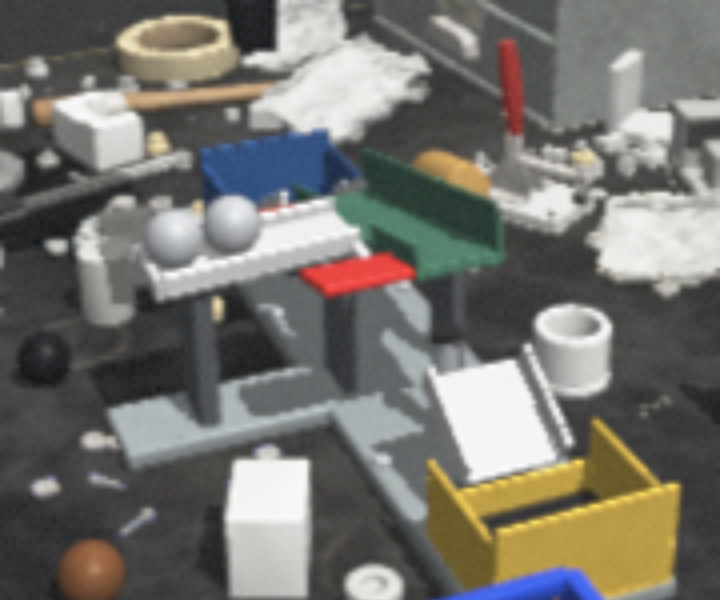

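The left tab is down and the right tab stands at z = 0.121 m. The gate now falls to the left, and both balls are still on the track. Next I'll move behind the rear ball.

{"fn": "arm_command", "kwargs": {
  "deltas": [
    [0,-0.01,-0.018,0,0],
    [0,-0.023,-0.041,0,0],
    [0,-0.035,-0.062,0,0],
    [0,-0.046,-0.082,0,0],
    [0,-0.058,-0.103,0,0],
    [0,-0.066,-0.117,0,0],
    [0,-0.069,-0.124,0,0],
    [0.02,-0.069,-0.124,0,0],
    [0.04,-0.069,-0.124,0,0],
    [0.06,-0.069,-0.124,0,0],
    [0.071,-0.069,-0.124,0,0],
    [0.074,-0.069,-0.124,0,0]
  ]
}}

```text
time: 6.1
eef_pos: [0.4215, 0.0364, 0.1155]
ee_rot: [0.706, 0.019, 0.708, -0.019]
wrist_force: [0.1, 0.4, 0.8]
finger_gap: 0.005
```

{"fn": "arm_command", "kwargs": {
  "deltas": [
    [0,0,0,0,0],
    [0,0,0,0,0]
  ]
}}

```text
time: 6.3
eef_pos: [0.4225, 0.0362, 0.1173]
ee_rot: [0.707, 0.019, 0.706, -0.019]
wrist_force: [-1.0, -0.9, -0.3]
finger_gap: 0.002
```

```bash
python3 look.py 3
python3 - <<'E'
from h import *
delta(S(-.047,.003,.122))
E
```

```text
tab [259.2 193.1] 182 [ 0.5474 -0.0453  0.1208]
t 6.35 tcp [0.4224 0.0362 0.1174] F [ 0.6  0.6 -0.1] gap 0.0
delta [-0.0045 -0.      0.1332] spin to jaws||sorter y -0.1 toolx [ 0.001 -0.    -1.   ] y [ 0.054  0.999 -0.   ] z [ 0.999 -0.054  0.001]
```

View pics/s3.png

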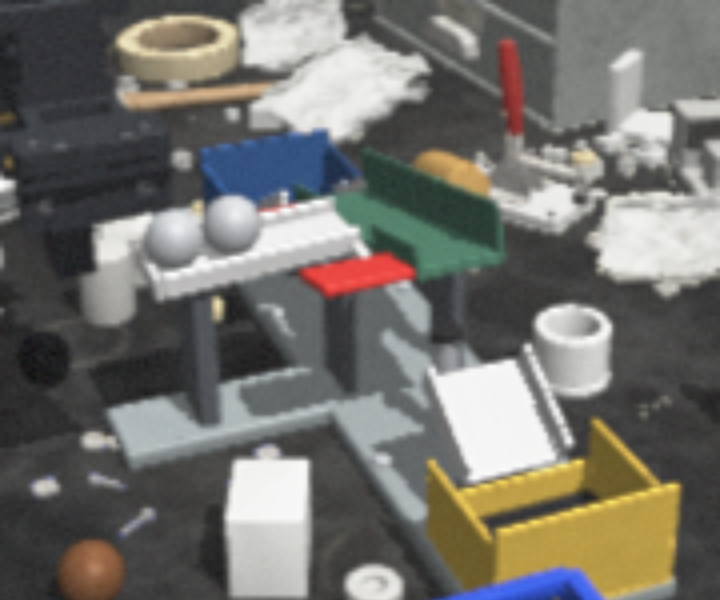

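The finger at (70,250) is in line with the track, behind the rear ball at (173,238). I'll push slowly along the track, rising with the slope.

{"fn": "arm_command", "kwargs": {
  "deltas": [
    [0,0,0.008,0,0],
    [0,0,0.015,0,0],
    [0,0,0.021,0,0],
    [0,0,0.026,0,0],
    [0,0,0.031,0,0],
    [-0.0005,0,0.036,0,0],
    [-0.001,0,0.041,0,0],
    [-0.0013,0,0.046,0,0],
    [-0.0016,0,0.051,0,0],
    [-0.0018,0,0.056,0,0],
    [-0.002,0,0.061,0,0],
    [-0.0023,0,0.066,0,0]
  ]
}}

```text
time: 7.55
eef_pos: [0.4883, 0.0326, 0.119]
ee_rot: [0.707, 0.019, 0.707, -0.019]
wrist_force: [-2.8, 0.5, 0.0]
finger_gap: 0.002
```

```bash
python3 look.py 4
python3 - <<'E'
from h import *
delta(S(-.047,.003,.122))
E
```

```text
tab [259.2 193.1] 183 [ 0.5473 -0.0454  0.1208]
t 7.6 tcp [0.4891 0.0325 0.1191] F [ 0.  -0.3  0. ] gap 0.0
delta [-0.0028  0.0001  0.0665] spin to jaws||sorter y -0.1 toolx [ 0.001 -0.    -1.   ] y [ 0.055  0.999 -0.   ] z [ 0.999 -0.055  0.001]
```

View pics/s4.png

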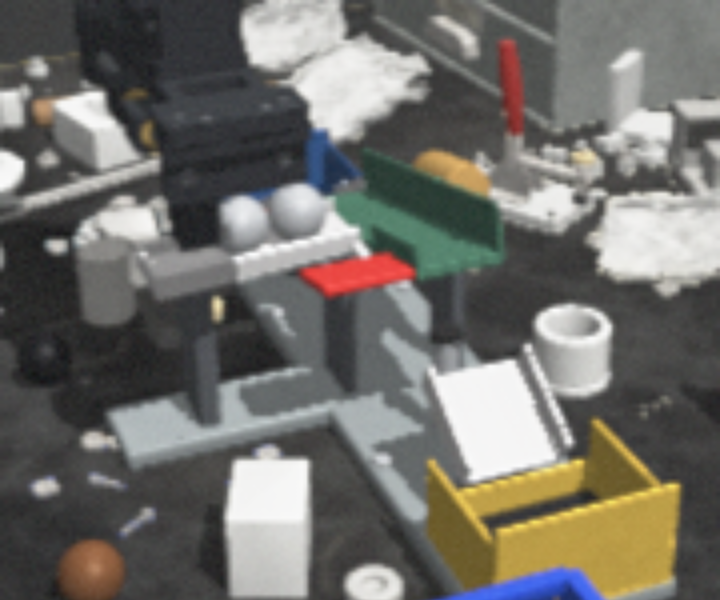

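Both balls, at (243,222) and (297,210), are moving ahead of the finger on the track. I'll carry on to the lip.

{"fn": "arm_command", "kwargs": {
  "deltas": [
    [-0.0003,0,0.006,0,0],
    [-0.0006,0,0.012,0,0],
    [-0.0009,0,0.018,0,0],
    [-0.0012,0,0.024,0,0],
    [-0.0015,0,0.03,0,0],
    [-0.0018,0,0.036,0,0],
    [-0.0021,0,0.042,0,0],
    [-0.0024,0,0.048,0,0],
    [-0.0027,0,0.054,0,0],
    [-0.003,0,0.06,0,0],
    [-0.0033,0,0.066,0,0],
    [-0.0033,0,0.066,0,0]
  ]
}}

```text
time: 8.8
eef_pos: [0.5547, 0.0289, 0.1222]
ee_rot: [0.707, 0.019, 0.706, -0.019]
wrist_force: [-0.5, -0.2, -0.8]
finger_gap: 0.004
```

```bash
python3 look.py 5
python3 - <<'E'
from h import *
delta(S(-.047,.003,.122))
E
```

```text
tab [259. 193.] 183 [ 0.548  -0.0448  0.1207]
t 8.85 tcp [0.5542 0.029  0.1221] F [-0.1 -0.1 -0.1] gap 0.0
delta [0.0001 0.     0.0012] spin to jaws||sorter y -0.1 toolx [ 0. -0. -1.] y [ 0.055  0.999 -0.   ] z [ 0.999 -0.055  0.   ]
```

View pics/s5.png

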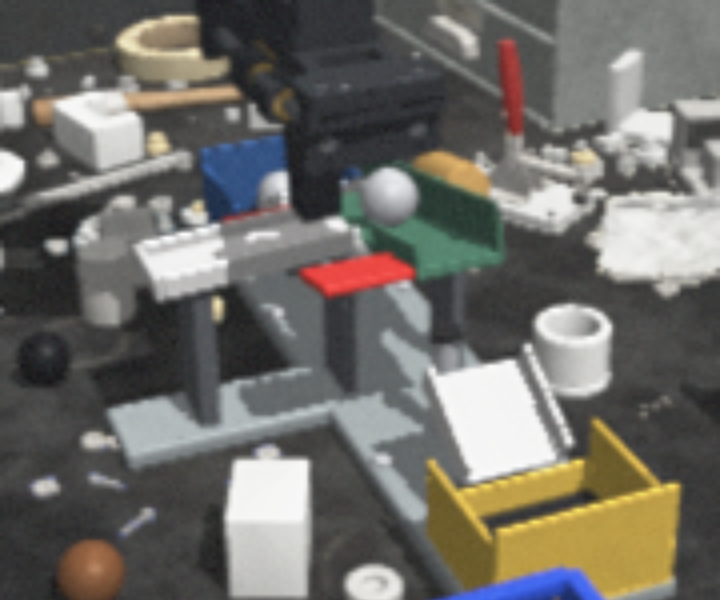

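The front ball is in the left chute at (275,188). The rear one, at (388,195), is just passing the lip. I'll hold briefly and look again.

{"fn": "arm_command", "kwargs": {
  "deltas": [
    [0,0,0,0,0],
    [0,0,0,0,0],
    [0,0,0,0,0],
    [0,0,0,0,0],
    [0,0,0,0,0],
    [0,0,0,0,0]
  ]
}}

```text
time: 9.45
eef_pos: [0.5538, 0.029, 0.1223]
ee_rot: [0.707, 0.019, 0.707, -0.019]
wrist_force: [0.1, -0.2, -0.5]
finger_gap: 0.004
```

```bash
python3 look.py 6
```

```text
tab [259.1 193. ] 182 [ 0.5466 -0.0455  0.1209]
```

View pics/s6.png

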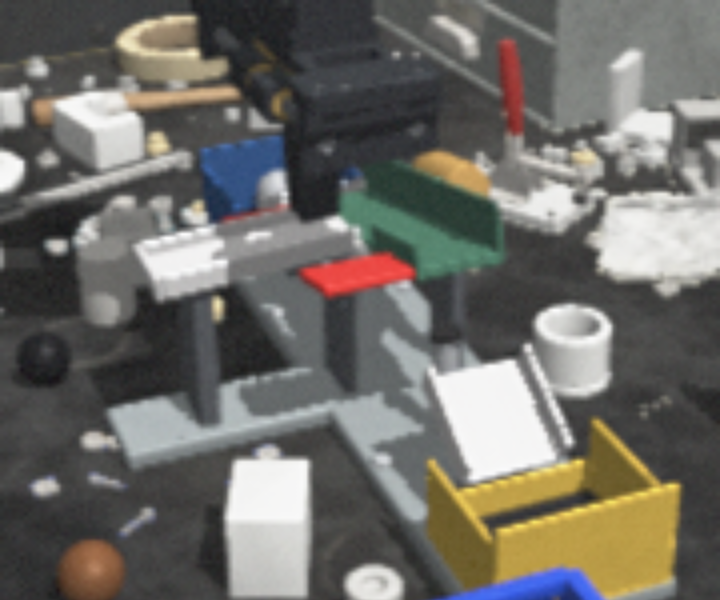

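Neither ball is left on the track or in the visible part of the gate, and a steel ball shows at the left chute and tray (270,187). I'll retract straight up, back off clear of the top camera, and check.

{"fn": "arm_command", "kwargs": {
  "deltas": [
    [-0.015,0,-0.005,0,0],
    [-0.04,0,-0.01,0,0],
    [-0.07,0,-0.02,0,0],
    [-0.1,0,-0.04,0,0],
    [-0.12,0,-0.07,0,0],
    [-0.12,0,-0.1,0,0],
    [-0.12,0,-0.13,0,0],
    [-0.12,-0.02,-0.15,0,0],
    [-0.12,-0.06,-0.16,0,0],
    [-0.12,-0.1,-0.17,0,0],
    [-0.12,-0.14,-0.17,0,0],
    [-0.12,-0.17,-0.17,0,0]
  ]
}}

```text
time: 10.7
eef_pos: [0.374, -0.1332, 0.2435]
ee_rot: [0.707, 0.019, 0.706, -0.02]
wrist_force: [0.9, 0.6, 0.1]
finger_gap: 0.002
```

{"fn": "arm_command", "kwargs": {
  "deltas": [
    [0,-0.04,0,0,0],
    [0,-0.07,0,0,0],
    [0,-0.08,0,0,0],
    [0,-0.08,0,0,0],
    [0,-0.08,0,0,0]
  ]
}}

```text
time: 11.2
eef_pos: [0.3704, -0.2102, 0.2426]
ee_rot: [0.707, 0.019, 0.707, -0.019]
wrist_force: [-0.4, 0.5, 0.1]
finger_gap: 0.006
```

```bash
python3 look.py 7
python3 - <<'E'
from h import *
delta(S(0,0,.3))
im,d=arm.get_image("top"); p=pts("top",d)
m0=np.load("top0.npz")['im']
s=np.load("side7.npz")['im']
a=cv2.resize(im[135:285,150:360],(800,571),interpolation=cv2.INTER_CUBIC); cv2.imwrite("pics/t7.png",a)
for n in("top","side"):
    P=p if n=="top" else pts("side",np.load("side7.npz")['d'])
    for q in ("ball_rear_center","steel_slug","fork_block","bush","collet","v_block"):
        if n=="side" and q=="ball_rear_center": continue
        for o in arm.search_frame(q,n)[:4]:
            l,t,w,h=o['bbox']; c=P[int(t+h/2),int(l+w/2)]; print(n,q,round(o['score'],2),np.round(o['bbox'],0),c.round(3))
E
```

```text
tab [259.2 193.1] 182 [ 0.547  -0.0464  0.1208]
t 11.25 tcp [ 0.3705 -0.2101  0.2426] F [-0.3 -0.7  0.4] gap 0.0
delta [-0.0573  0.2456  0.2189] spin to jaws||sorter y -0.1 toolx [ 0.  0. -1.] y [0.053 0.999 0.   ] z [ 0.999 -0.053  0.   ]
top ball_rear_center 0.5 [218. 243.  10.  12.] [0.412 0.123 0.029]
top ball_rear_center 0.42 [194. 169.  12.  14.] [0.609 0.193 0.046]
top steel_slug 0.72 [193. 219.  15.  13.] [0.474 0.184 0.044]
top fork_block 0.76 [288. 218.  25.  23.] [ 0.47  -0.086  0.043]
top bush 0.64 [288. 219.  25.  23.] [ 0.467 -0.086  0.047]
top bush 0.47 [266. 143.  14.  19.] [ 0.695 -0.01   0.001]
top v_block 0.52 [175. 209.  20.  14.] [0.503 0.233 0.022]
side steel_slug 0.56 [191. 194.  12.  11.] [0.471 0.169 0.019]
side fork_block 0.71 [225. 240.  23.  36.] [ 0.464 -0.116  0.041]
side bush 0.91 [303. 201.  20.  22.] [ 0.686 -0.028  0.031]
side collet 0.53 [259. 267.  14.  12.] [ 0.496 -0.174  0.035]
```

View pics/t7.png

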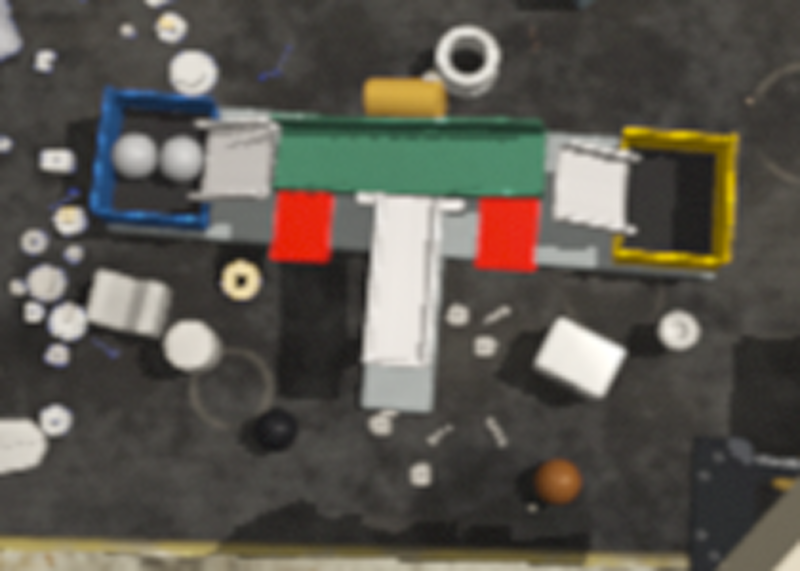

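The top view shows both steel balls in the blue left tray (crop (134,155) and (182,158)). The track is empty, the gate is still rocked and the bystanders are in place.

```bash
python3 -c "
from h import *
im,d=arm.get_image('top'); p=pts('top',d)
print(p[176,185].round(3),p[176,197].round(3)); print(arm.sign_off())"
```

```text
[0.608 0.232 0.046] [0.609 0.199 0.047]
the job is handed in; nothing more can be done
None
```

The job is done and handed in at about 12 s of the 42 s allowed. I pressed the raised left red tab down until the gate rocked to its other stop. Then I pushed the rear steel ball along the track with shut fingertips, which sent both balls over the lip.

**Last checks:**
- **Balls:** both lie in the blue left tray, with their tops at z ≈ 0.046 m against about 0.049 m expected for a ball on the tray floor.
- **Gate:** it stayed where I rocked it, with the right tab at z = 0.121 m in every picture after the press.
- **Surroundings:** the bystanders measured within about 10 mm of where they started, which is within the measuring error. The black and brown balls look undisturbed.
- **Forces:** the wrist readings I saw, taken between moves, were under 3 N, and the arm was clear of everything at the end.

**Disagreements:**
- **Cameras:** the top and side cameras differed by about 5 mm in y, so I used a middle value and checked it against the fingertip in the side view.
- **Rear-ball fit:** the side-camera fit of the rear ball failed, so I did not use it.
- **Networks:** they mixed up a few bystanders. In the last check they missed the collet in the top view and the V-block in the side view. Both had been found in the other view.

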